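# Put the gas lighter away in the hidden push-to-open drawer

### The arm

A 6-joint arm with a two-finger parallel gripper is mounted at the origin on a cart in front of the work surface, level with it; the furniture and walls round the work are solid. World frame = base frame: x ahead of the robot, y to its left, z up, the work surface at z = 0. Lengths are in m, angles in rad, forces in N, time in s.
With the tool pointing down it reaches from about 0.425 to 0.95 m from the base axis. Payload 14.7 kg.
Tool frame: the origin (TCP) lies midway between the tips of the shut fingers; the grasp point (between the pads) lies 19 mm behind it; z points along the fingers, y is the direction in which the jaws open and shut (so a half turn about z gives the same grasp; the last joint's range is limited). The gripper opens to 85 mm and grips with 20 to 120 N. Pads are 22 mm wide; open, the fingers measure 114 mm over their backs; the gripper's body (76 mm by 85 mm) begins 54 mm behind the grasp point. The pads swing forward as they close: fully open they stand 13 mm farther back than shut.
Start: joints at [1.055, 0.48, 1.596, -0, 1.065, -0.047], TCP at [0.294, 0.58, 0.231] pointing down, gripper open.
Joint ranges: [-2.75, 2.75], [-0.82, 2.05], [0.23, 2.67], [-1.56, 4.7], [0.09, 2.69], [-2.92, 2.92]. Speed limits (rad/s): [1.89, 1.89, 2.39, 3.01, 3.01, 3.01].

### API

Orientations are given as a unit quaternion [x, y, z, w].
In Python, from bench import bot gives the robot as it stands. The module is installed in compiled form; this text tells all that it offers.
- The arm moves only by the shell command python3 -m creep 'ROWS' [FORCE]. ROWS is JSON, a list of rows, each a list of 5 numbers: the shift along the tool's x, y, z each as a share of 30 cm, from -1 to 1, then the turn about the tool's z as a share of 180 degrees, from -1 to 1, then the closure, from -1 (fully open) to 1 (shut). In form: [[tx, ty, tz, turn, claw], ...]. A call has exactly 10 rows; each row is the pose to reach, as a shift and turn from the pose commanded when the call began, along the tool's axes at that moment, turning the shorter way round; what a row does not reach only later rows make up. A row lasts 1/12 s, in which the tool goes at most 41.7 mm and 7.16 degrees, less where a joint would pass 70% of its speed; a pose out of reach is approached as far as the arm can. A call with a number of a shift or a turn outside -1 to 1 is refused whole. A call with a gripper value outside its range is refused whole. The fingers move at their own pace and stop on an object; FORCE is the grip in N (left out, the last holds). Time passes only in rows, so rows that repeat a pose let the fingers close, or fill a call up. It gives the time, the measured TCP pose, the force and the opening at its end, in the units of the state.
- bot.sense(): the state, without advancing time (a new reading comes with each control period).
- bot.camera(name): name is "side" or "top" or "wrist"; returns a dict with "frame" (400x640x3 uint8, red, green, blue), "mtx" (3x3 intrinsics, pixels), "rvec" (rotation vector, rad) and "tvec" (3), from world to camera coordinates, as OpenCV has them. Camera axes: x right, y down, z forward; pixel columns grow to the right and rows downward; lengths in m; the calibration is good to about 2 mm. A picture is of the moment at which its call begins. There is no depth.
- bot.sign_off(): hands the job in, once; it reports no verdict.
The state is a dict: "time_s": time; "joint_positions": joint angles; "qd": joint speeds; "joint_torque": joint torques, N m; "eef_pos": TCP position; "orientation": TCP orientation; "contact_force": force on the tool from outside, world axes, zero at the start; "wrist_torque": the same for the moment, N m; "width": finger opening in m.
Only numpy, scipy, OpenCV 4.12 (cv2) and the standard library are available. Lean on these libraries where they do the work, as an engineer would, in place of code of your own. Each camera call takes 0.05 s, during which the arm holds its last target. There are 200 camera calls.

### The job

The blue gas lighter must not lie about on the worktop: it lives in the handleless drawer hidden in the front of the low wooden spice riser. Press the drawer front in to spring its push-to-open latch so that the drawer comes out, lay the lighter flat in the drawer, and push the drawer in again until it latches and stays fully shut. The three jars on the riser must stay standing where they are.

Things in the scene. Friction and masses are not known exactly. Their poses are not given: they have to be found in the camera images.
- drawer (a joint): Drawer in the riser's front, m: 0 shut and latched, -0.0065 pressed in to its stop, +0.125 fully out. A spring drives it out (4 N shut, 3 N out). Push-to-open: press the shut front in 6 mm, to its stop (5 to 8 N), let go; it comes out by itself in about 1.2 s: get out of its way. To shut, push 6 mm past 0, to the stop, slower than 0.15 m/s, and let go; pushed less, or slammed, it comes out again.
- drawer_front (a point): Centre of the drawer's outer front face, moving with it, 35 mm above the worktop. x points into the riser (level, the way to press), y to the left along the front, z up. A plain light-wood panel without handle, as wide as the riser: 352 wide, 58 high (6 to 64 above the worktop), 13 thick.
- riser: Fixed low light-wood spice riser that holds the drawer: 352 wide (y), flat top 68 mm above the worktop. Origin on the worktop, x away from the robot, z up; the carcass and its top reach from x = -78 to +100 mm. The shut drawer's front panel stands proud of it, outer face at x = -100 mm, with a 9 mm gap behind the panel into which it can be pressed.
- bay (a point): Centre of the drawer's inner floor, moving with it: 76 mm behind its front face, 16 mm above the worktop, axes as drawer_front. One open bay, inside 300 (y) by 126 (x), grey lining; side and back walls 27 high above the floor and 6 thick, front panel 48 above it. Fully out, the whole bay is clear of the riser's top.
- lighter_mid (a point): Gas lighter, loose on the worktop, 265 long, 49 wide, 24 high, about 70 g. This point: half its length, 12 mm above its underside. y runs along it to the handle's end, z up. Blue handle from y = -27 to +132 mm, about 45 wide (x), 24 high; steel tube 12 wide from y = -130 to -27. Centre of mass near y = +48: a good place to take it across its width from above.
- spice_red: Spice jar with a red cap standing on the riser's top, 45 across, 108 high, origin at the centre of its underside, z up. Stays where it is.
- spice_yellow: Spice jar with a yellow cap standing on the riser's top, 44 across, 106 high, origin at the centre of its underside, z up. Stays where it is.
- honey_jar: Honey jar with a white lid standing on the riser's top, 60 across, 99 high, origin at the centre of its underside, z up. Stays where it is.
Mind the look-alikes: they are no part of the job. Leave any purple or turquoise look-alike of the honey_jar alone.

How it is judged:
By the outcome, as a careful person would: the job done as asked, in the order asked, and still so for the second after the job is handed in, with the robot touching nothing.
It also fails if it takes over 69 s, if anything falls off the work surface, if the arm or the gripper's body presses on something with over 40 N, if the wrist force passes 120 N, or if a joint passes its speed limit or range.

## Working session

There is one attempt and no reset: what is moved stays moved. The work goes in short steps, Python scripts to look and compute and a shell command to move; the robot and the scene stay as the last step left them, time stands still between calls to the robot, and variables do not carry over. Pictures are saved under pics/ and viewed, on a budget of 10 in all, crops included, one or two more only if the job needs it, and the job is handed in when it is done.

```bash
mkdir -p pics; cat > h.py <<'E'
import numpy as np, cv2
from bench import bot
def snap(n,f):
    c=bot.camera(n); cv2.imwrite(f'pics/{f}.png',c['frame'][:,:,::-1]); np.savez(f'pics/{f}.npz',**c); return c
def load(f): return np.load(f'pics/{f}.npz')
def ray(c,uv,z):
    R=cv2.Rodrigues(c['rvec'])[0]; t=np.ravel(c['tvec']); o=-R.T@t
    p=cv2.undistortPoints(np.float64([[uv]]),c['mtx'],None)[0,0]
    d=R.T@np.r_[p,1]; return o+d*(z-o[2])/d[2]
def proj(c,P): return cv2.projectPoints(np.float64(P).reshape(-1,3),c['rvec'],c['tvec'],c['mtx'],None)[0].reshape(-1,2)
E
python3 - <<'E'
from h import *
a=snap('top','top0');b=snap('side','side0')
print(bot.sense())
for c in(a,b):
    R=cv2.Rodrigues(c['rvec'])[0];print(-R.T@np.ravel(c['tvec']),R[2])
E
```

```text
{'time_s': 0.1, 'joint_positions': array([ 1.05539146e+00,  4.80756764e-01,  1.59680226e+00, -3.27181719e-05,
        1.06510610e+00, -4.65997762e-02]), 'qd': array([ 2.95045732e-04, -7.99701654e-05, -9.72344500e-04, -8.35089438e-05,
        1.85589791e-04,  4.10398827e-04]), 'joint_torque': array([ 4.09305167e-04, -9.52258801e+01, -4.31037784e+01, -2.18598179e-04,
        5.26037198e-03, -8.17118303e-05]), 'eef_pos': array([0.29349345, 0.57955663, 0.2307478 ]), 'orientation': array([ 2.32254164e-01,  9.72654983e-01, -5.19174252e-04, -1.34962966e-04]), 'contact_force': array([ 0.0388032 , -1.10236769, -0.07786457]), 'wrist_torque': array([-0.00155903,  0.022787  , -0.0324578 ]), 'width': 0.08531943462548836}
[ 0.33093511 -0.14186403  1.51223695] [ 0.17644638 -0.01052829 -0.98425395]
[0.40325766 1.05341961 0.71380741] [ 0.12600204 -0.87824022 -0.46132158]
```

View pics/top0.png

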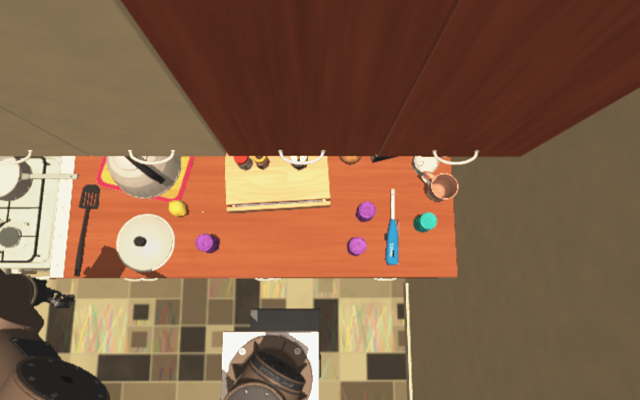

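View pics/side0.png

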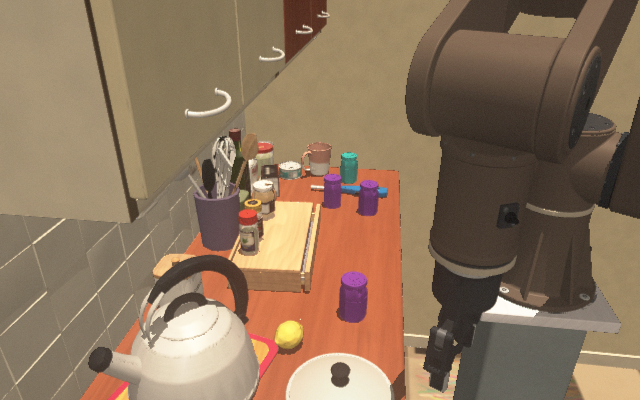

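The top view shows the riser at about (277,183), its front line running from (228,209) to (330,204), and the lighter at (392,228) with its handle end at (392,263) towards the robot. The look-alikes are purple at (367,211), (357,246), (206,243) and turquoise at (428,222). The only blue, long object is the lighter.

```bash
python3 - <<'E'
from h import *
c=load('top0');f=c['frame'];hsv=cv2.cvtColor(f,cv2.COLOR_RGB2HSV)
m=cv2.inRange(hsv,(98,120,60),(118,255,255));m[:150]=0
n,l,s,ce=cv2.connectedComponentsWithStats(m)
for i in range(1,n):
    if s[i][4]>40:
        print(s[i],ce[i]); pts=np.argwhere(l==i)[:,::-1].astype(np.float32)
        W=np.array([ray(c,p,.018)[:2] for p in pts],np.float32);print('blue',cv2.minAreaRect(W),W.min(0),W.max(0))
print('tube tip',ray(c,(392.5,190),.012),'handle end',ray(c,(392,264),.018))
for nm,lo,hi in(('pur',(130,80,40),(160,255,255)),('tur',(78,100,60),(95,255,255))):
    m=cv2.inRange(hsv,lo,hi);m[:150]=0
    n,l,s,ce=cv2.connectedComponentsWithStats(m)
    for i in range(1,n):
        if s[i][4]>60: print(nm,s[i],ray(c,ce[i],.07))
cr=f[145:275,215:445]; cv2.imwrite('pics/crop0.png',cv2.resize(cr,None,fx=3.4,fy=3.4,interpolation=cv2.INTER_CUBIC)[:,:,::-1])
E
```

```text
[386 220  12  44 383] [392.01827676 242.96866841]
blue ((0.4504970908164978, -0.41132664680480957), (0.03773452341556549, 0.14840976893901825), 88.06755828857422) [ 0.37670204 -0.4310558 ] [ 0.52437717 -0.39053804]
tube tip [ 0.63171676 -0.42155813  0.012     ] handle end [ 0.37334506 -0.41052703  0.018     ]
pur [356 202  19  19 273] [ 0.54781957 -0.31753458  0.07      ]
pur [196 234  23  18 319] [0.44165016 0.20960333 0.07      ]
pur [348 237  18  19 254] [ 0.43117555 -0.28484865  0.07      ]
tur [414 213  23  19 307] [ 0.51165046 -0.51695756  0.07      ]
```

View pics/crop0.png

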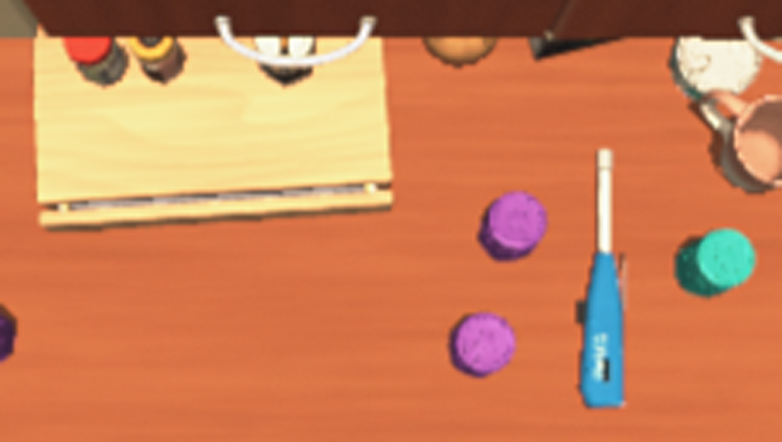

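The crop confirms it: the blue handle with its steel tube spans crop (605,150)-(603,405). The panel's outer top edge runs from about (42,226) to (391,206).

```bash
python3 - <<'E'
from h import *
c=load('top0')
L=ray(c,(215+41/3.4,145+223/3.4),.064);R=ray(c,(215+391.5/3.4,145+204/3.4),.064)
print(L,R,np.linalg.norm(L-R)); d=(L-R)/np.linalg.norm(L-R); print('yaw',np.degrees(np.arctan2(-d[0],d[1])),'mid',(L+R)/2)
# second view: side
s=load('side0');hs=[(321,205),(309,287)]
for p in hs: print(ray(s,p,.064))
t=ray(c,(215+605/3.4,145+150/3.4),.012);h=ray(c,(215+602/3.4,145+406/3.4),.018);print('lighter',t,h,np.linalg.norm((t-h)[:2]))
v=(h-t)[:2];v/=np.linalg.norm(v);mid=(t+h)[:2]/2;print('axis',v,'mid',mid,'grasp',mid+v*.048)
for x in (.67,.55): pass
import scipy.spatial.transform as st
print(st.Rotation.from_quat(bot.sense()['orientation']).as_matrix())
E
```

```text
[0.55037651 0.14770448 0.064     ] [ 0.56949229 -0.1991588   0.064     ] 0.3473896203944893
yaw 3.154402232511001 mid [ 0.5599344  -0.02572716  0.064     ]
[ 0.56737023 -0.18775756  0.064     ]
[0.54119313 0.21015833 0.064     ]
lighter [ 0.63489212 -0.42321893  0.012     ] [ 0.37195669 -0.41068383  0.018     ] 0.26323406314749526
axis [-0.99886554  0.0476196 ] mid [ 0.5034244  -0.41695138] grasp [ 0.45547886 -0.41466564]
[[-8.92115970e-01  4.51806200e-01 -5.03705566e-04]
 [ 4.51806480e-01  8.92115468e-01 -9.47263424e-04]
 [ 2.13840390e-05 -1.07264627e-03 -9.99999424e-01]]
```

```bash
cat >> h.py <<'E'
from scipy.spatial.transform import Rotation as Ro
def goal(x,y,z,ang):
    "row numbers from the present pose to a TCP target, tool x at heading ang (deg)"
    s=bot.sense();M=Ro.from_quat(s['orientation']).as_matrix();d=M.T@(np.array([x,y,z])-s['eef_pos'])
    a=np.degrees(np.arctan2(M[1,0],M[0,0]));t=-((ang-a+180)%360-180)
    print('row',np.round(d/.3,4),'turn',round(t/180,4),'| heading',round(a,2))
def st():
    s=bot.sense();print(round(s['time_s'],2),s['eef_pos'].round(4),s['contact_force'].round(1),round(s['width'],4))
E
python3 - <<'E'
from h import *
goal(.40,.27,.25,168);goal(.49,-.03,.2,183.15)
E
```

```text
row [-0.7829 -0.7602 -0.0634] turn -0.0826 | heading 153.14
row [-1.5024 -1.5166  0.1041] turn -0.1667 | heading 153.14
```

```bash
python3 -m creep '[[-0.78,-0.76,-0.06,-0.08,1],[-0.78,-0.76,-0.06,-0.08,1],[-0.78,-0.76,-0.06,-0.08,1],[-0.78,-0.76,-0.06,-0.08,1],[-0.78,-0.76,-0.06,-0.08,1],[-0.78,-0.76,-0.06,-0.08,1],[-0.78,-0.76,-0.06,-0.08,1],[-0.78,-0.76,-0.06,-0.08,1],[-0.78,-0.76,-0.06,-0.08,1],[-0.78,-0.76,-0.06,-0.08,1]]' 60
python3 - <<'E'
from h import *
goal(.49,-.03,.15,183.15)
E
```

```text
time_s: 0.93
eef_pos: [0.4, 0.2691, 0.2494]
orientation: [0.11, 0.994, -0.0, 0.0]
contact_force: [0.5, 1.0, 0.6]
width: 0.0003
row [-0.5113 -0.9069  0.3315] turn -0.0878 | heading 167.34
```

```bash
python3 -m creep '[[-0.51,-0.91,0.33,-0.088,1],[-0.51,-0.91,0.33,-0.088,1],[-0.51,-0.91,0.33,-0.088,1],[-0.51,-0.91,0.33,-0.088,1],[-0.51,-0.91,0.33,-0.088,1],[-0.51,-0.91,0.33,-0.088,1],[-0.51,-0.91,0.33,-0.088,1],[-0.51,-0.91,0.33,-0.088,1],[-0.51,-0.91,0.33,-0.088,1],[-0.51,-0.91,0.33,-0.088,1]]'
python3 - <<'E'
from h import *
snap('wrist','w1')
goal(.52,-.028,.038,183.15)
E
```

```text
time_s: 1.77
eef_pos: [0.4903, -0.0302, 0.1491]
orientation: [-0.028, 1.0, 0.0, -0.001]
contact_force: [-0.2, 0.5, -0.1]
width: 0.0002
row [-0.101  -0.0033  0.3719] turn 0.0008 | heading -176.71
```

View pics/w1.png

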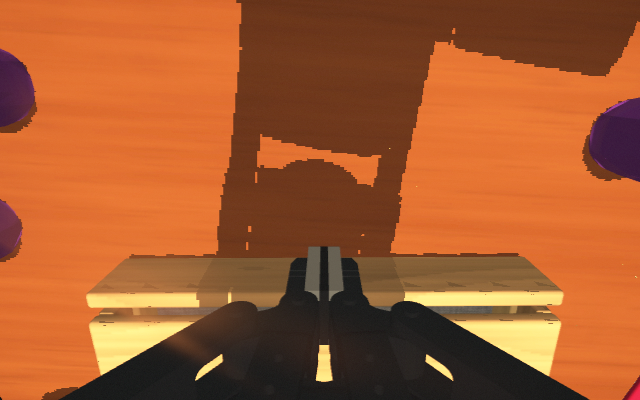

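The wrist view shows the panel's front face between rows 255 and 292, level in the picture, so the yaw fits. It is centred on the fingers at column 325.

```bash
python3 - <<'E'
from h import *
c=load('w1')
for p in ((88,292),(562,291)): print(ray(c,p,.064))
for p in ((132,255),(520,255)): print(ray(c,p,.006))
E
python3 -m creep '[[0,0,0.08,0,1],[0,0,0.16,0,1],[0,0,0.24,0,1],[0,0,0.32,0,1],[-0.02,0,0.373,0,1],[-0.04,0,0.373,0,1],[-0.06,0,0.373,0,1],[-0.08,0,0.373,0,1],[-0.09,0,0.373,0,1],[-0.1,0,0.373,0,1]]'
```

```text
[ 0.56848969 -0.19740421  0.064     ]
[0.54858799 0.14589653 0.064     ]
[ 0.56846218 -0.19485885  0.006     ]
[0.54951752 0.14577109 0.006     ]
time_s: 2.65
eef_pos: [0.5211, -0.0268, 0.0396]
orientation: [-0.03, 1.0, -0.0, 0.001]
contact_force: [0.8, 0.1, 0.2]
width: 0.0
```

```bash
python3 -m creep '[[-0.01,0,0.01,0,1],[-0.02,0,0.01,0,1],[-0.03,0,0.01,0,1],[-0.04,0,0.01,0,1],[-0.05,0,0.01,0,1],[-0.06,0,0.01,0,1],[-0.07,0,0.01,0,1],[-0.08,0,0.01,0,1],[-0.09,0,0.01,0,1],[-0.09,0,0.01,0,1]]'
```

```text
time_s: 3.48
eef_pos: [0.5476, -0.0255, 0.0354]
orientation: [-0.03, 1.0, -0.0, 0.0]
contact_force: [0.7, -0.5, 1.3]
width: -0.0002
```

No contact yet. I'll advance in small steps.

```bash
python3 -m creep '[[-0.002,0,0,0,1],[-0.004,0,0,0,1],[-0.006,0,0,0,1],[-0.008,0,0,0,1],[-0.01,0,0,0,1],[-0.012,0,0,0,1],[-0.014,0,0,0,1],[-0.016,0,0,0,1],[-0.016,0,0,0,1],[-0.016,0,0,0,1]]'
```

```text
time_s: 4.32
eef_pos: [0.5514, -0.0251, 0.0353]
orientation: [-0.029, 1.0, 0.0, -0.0]
contact_force: [-5.1, -1.2, 2.7]
width: -0.0001
```

```bash
python3 -m creep '[[-0.002,0,0,0,1],[-0.004,0,0,0,1],[-0.006,0,0,0,1],[-0.008,0,0,0,1],[-0.01,0,0,0,1],[-0.01,0,0,0,1],[-0.01,0,0,0,1],[-0.01,0,0,0,1],[-0.01,0,0,0,1],[-0.01,0,0,0,1]]'
```

```text
time_s: 5.15
eef_pos: [0.5544, -0.025, 0.0353]
orientation: [-0.03, 1.0, 0.0, -0.0]
contact_force: [-4.6, 0.0, 0.0]
width: 0.0005
```

```bash
python3 -m creep '[[-0.002,0,0,0,1],[-0.004,0,0,0,1],[-0.006,0,0,0,1],[-0.008,0,0,0,1],[-0.01,0,0,0,1],[-0.01,0,0,0,1],[-0.01,0,0,0,1],[-0.01,0,0,0,1],[-0.01,0,0,0,1],[-0.01,0,0,0,1]]'
```

```text
time_s: 5.98
eef_pos: [0.5557, -0.0249, 0.0353]
orientation: [-0.03, 1.0, 0.0, -0.002]
contact_force: [-13.2, -2.0, 9.7]
width: 0.0003
```

At the stop (13 N). I'll back away quickly and lift.

```bash
python3 -m creep '[[0.13,0,0,0,1],[0.25,0,-0.05,0,1],[0.3,0,-0.18,0,1],[0.3,0,-0.31,0,1],[0.3,0,-0.44,0,1],[0.3,0,-0.5,0,1],[0.3,0,-0.5,0,-1],[0.3,0,-0.5,0,-1],[0.3,0,-0.5,0,-1],[0.3,0,-0.5,0,-1]]'
python3 - <<'E'
from h import *
goal(.456,-.415,.2,177.3)
E
```

```text
time_s: 6.82
eef_pos: [0.4673, -0.0301, 0.1844]
orientation: [-0.029, 1.0, 0.0, -0.001]
contact_force: [-0.6, -0.6, 0.3]
width: 0.0484
row [ 0.1133 -1.2786 -0.0521] turn 0.0338 | heading -176.62
```

```bash
python3 -m creep '[[0.1,-1,-0.05,0.034,-1],[0.1,-1,-0.05,0.034,-1],[0.1,-1,-0.05,0.034,-1],[0.1,-1,-0.05,0.034,-1],[0.1,-1,-0.05,0.034,-1],[0.1,-1,-0.05,0.034,-1],[0.1,-1,-0.05,0.034,-1],[0.1,-1,-0.05,0.034,-1],[0.1,-1,-0.05,0.034,-1],[0.1,-1,-0.05,0.034,-1]]'
python3 - <<'E'
from h import *
snap('top','top2')
goal(.456,-.415,.17,177.3)
E
```

```text
time_s: 7.65
eef_pos: [0.4547, -0.3313, 0.1989]
orientation: [0.025, 1.0, 0.001, -0.001]
contact_force: [-0.0, 0.9, -1.2]
width: 0.0849
row [-0.0176 -0.2816  0.0967] turn -0.0004 | heading 177.23
```

View pics/top2.png

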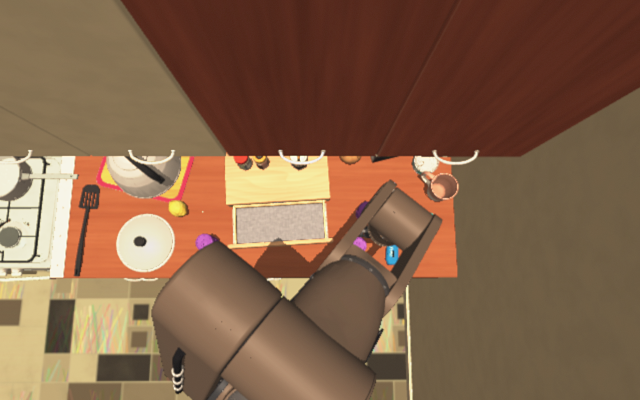

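The drawer is out, with its grey bay at (235..326, 204..243). Next I go over the lighter and take a wrist look.

```bash
python3 -m creep '[[-0.018,-0.1,0.02,0,-1],[-0.018,-0.2,0.05,0,-1],[-0.018,-0.28,0.1,0,-1],[-0.018,-0.28,0.1,0,-1],[-0.018,-0.28,0.1,0,-1],[-0.018,-0.28,0.1,0,-1],[-0.018,-0.28,0.1,0,-1],[-0.018,-0.28,0.1,0,-1],[-0.018,-0.28,0.1,0,-1],[-0.018,-0.28,0.1,0,-1]]'
python3 - <<'E'
from h import *
c=snap('wrist','w3');f=c['frame'];st()
m=cv2.inRange(cv2.cvtColor(f,cv2.COLOR_RGB2HSV),(98,120,40),(118,255,255))
n,l,s,ce=cv2.connectedComponentsWithStats(m)
for i in range(1,n):
    if s[i][4]>300:
        print(s[i]); P=np.argwhere(l==i)[:,::-1].astype(float)[::7]
        W=np.array([ray(c,p,.02)[:2] for p in P],np.float32);print(cv2.minAreaRect(W),W.min(0),W.max(0))
        for x in np.arange(.38,.52,.02):
            k=abs(W[:,0]-x)<.004
            if k.sum()>5: print(round(x,2),W[k,1].min().round(4),W[k,1].max().round(4))
E
```

```text
time_s: 8.53
eef_pos: [0.4571, -0.4151, 0.1708]
orientation: [0.024, 1.0, -0.0, 0.0]
contact_force: [-0.1, -0.2, -0.3]
width: 0.0858
8.58 [ 0.4571 -0.4152  0.1708] [-0.2  0.4  0.2] 0.0852
[ 296   68   56  186 5711]
((0.44901907444000244, -0.416192889213562), (0.04237351194024086, 0.15656678378582), 85.96259307861328) [ 0.37103665 -0.43573034] [ 0.5273288 -0.3908752]
0.38 -0.4328 -0.3938
0.4 -0.4342 -0.3919
0.42 -0.4343 -0.3949
0.44 -0.4352 -0.3971
0.46 -0.4357 -0.3984
0.48 -0.4342 -0.4008
0.5 -0.4304 -0.4049
0.52 -0.4274 -0.41
```

View pics/w3.png

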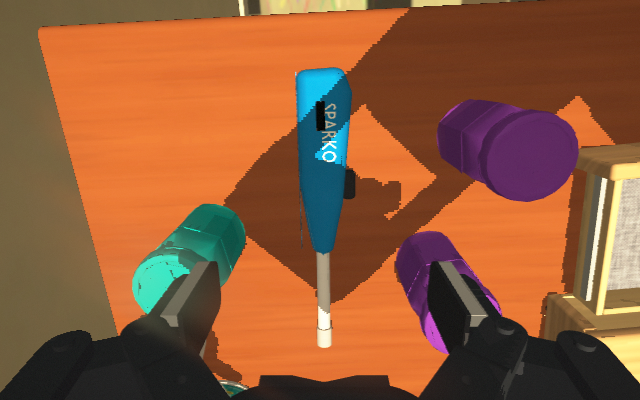

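The wrist view shows the lighter handle at (296-352, 68-254) with a black trigger at (349,183). The jars are at (190,260), (450,290) and (510,150), and the fingers clear them.

```bash
python3 - <<'E'
from h import *
c=load('w3')
for p in((349,168),(349,199),(323,347),(324,68)): print(ray(c,p,.012))
goal(.437,-.4155,.013,177)
E
```

```text
[ 0.4527121  -0.39355952  0.012     ]
[ 0.48075354 -0.39429561  0.012     ]
[ 0.63815953 -0.42485991  0.012     ]
[ 0.37082679 -0.41113316  0.012     ]
row [ 0.067  -0.004   0.5258] turn 0.0016 | heading 177.29
```

```bash
python3 -m creep '[[0.03,-0.004,0.08,0.002,-1],[0.067,-0.004,0.16,0.002,-1],[0.067,-0.004,0.24,0.002,-1],[0.067,-0.004,0.32,0.002,-1],[0.067,-0.004,0.4,0.002,-1],[0.067,-0.004,0.45,0.002,-1],[0.067,-0.004,0.5,0.002,-1],[0.067,-0.004,0.53,0.002,-1],[0.067,-0.004,0.554,0.002,-1],[0.067,-0.004,0.554,0.002,-1]]'
python3 -m creep '[[0,0,0,0,-0.5],[0,0,0,0,0],[0,0,0,0,0.3],[0,0,0,0,1],[0,0,0,0,1],[0,0,0,0,1],[0,0,0,0,1],[0,0,0,0,1],[0,0,0,0,1],[0,0,0,0,1]]' 40
```

```text
time_s: 9.42
eef_pos: [0.4364, -0.4154, 0.0032]
orientation: [0.027, 1.0, 0.0, -0.0]
contact_force: [-0.5, 1.0, -0.1]
width: 0.0853
time_s: 10.25
eef_pos: [0.4371, -0.4162, 0.0052]
orientation: [0.027, 1.0, -0.0, 0.0]
contact_force: [-0.7, 1.1, 8.7]
width: 0.0396
```

```bash
python3 -m creep '[[0,0,-0.03,0,1],[0,0,-0.08,0,1],[0,0,-0.16,0,1],[0,0,-0.24,0,1],[0,0,-0.32,0,1],[0,0,-0.4,0,1],[0,0,-0.48,0,1],[0,0,-0.55,0,1],[0,0,-0.55,0,1],[0,0,-0.55,0,1]]'
python3 - <<'E'
from h import *
c=snap('top','top4')
# bay: gray lining mask, at z=.016 ; also print front edge
f=c['frame'];h=cv2.cvtColor(f,cv2.COLOR_RGB2HSV)
m=cv2.inRange(h,(0,0,70),(179,50,255));m[:195]=0;m[250:]=0;m[:,:228]=0;m[:,332:]=0
m=cv2.morphologyEx(m,cv2.MORPH_OPEN,np.ones((5,5)))
P=np.argwhere(m)[:,::-1].astype(float);W=np.array([ray(c,p,.016)[:2] for p in P],np.float32);print(cv2.minAreaRect(W))
u=np.array([.9985,.055]);F=np.array([.5588,-.026]);ctr=F+u*(-.125+.076);print('bay pred',ctr)
v=np.array([-.055,.9985]);g=ctr+v*.068;print('grasp tgt',g)
goal(*g,.17,93.2)
E
```

```text
time_s: 11.08
eef_pos: [0.4372, -0.4163, 0.171]
orientation: [0.027, 1.0, -0.001, 0.001]
contact_force: [0.4, -0.4, -1.4]
width: 0.039
((0.5156424045562744, -0.02625042200088501), (0.11590086668729782, 0.29595157504081726), 2.455950975418091)
bay pred [ 0.5098735 -0.028695 ]
grasp tgt [0.5061335 0.039203 ]
row [-0.1494  1.5267 -0.0019] turn 0.465 | heading 176.91
```

```bash
python3 -m creep '[[-0.015,0.1,0,0.03,1],[-0.03,0.21,0,0.065,1],[-0.045,0.32,0,0.105,1],[-0.06,0.43,0,0.145,1],[-0.075,0.54,0,0.185,1],[-0.09,0.65,0,0.225,1],[-0.105,0.76,0,0.265,1],[-0.12,0.86,0,0.305,1],[-0.13,0.96,0,0.335,1],[-0.14,1,0,0.36,1]]'
python3 - <<'E'
from h import *
goal(.507,.040,.14,93.2)
E
```

```text
time_s: 11.97
eef_pos: [0.4938, -0.1152, 0.1681]
orientation: [0.561, 0.828, -0.0, -0.001]
contact_force: [0.2, -1.0, -0.8]
width: 0.0392
row [0.4638 0.2333 0.0941] turn 0.1034 | heading 111.81
```

```bash
python3 -m creep '[[0.08,0.04,0.01,0.03,1],[0.18,0.09,0.02,0.06,1],[0.28,0.14,0.03,0.09,1],[0.38,0.19,0.04,0.103,1],[0.44,0.22,0.06,0.103,1],[0.464,0.233,0.08,0.103,1],[0.464,0.233,0.094,0.103,1],[0.464,0.233,0.094,0.103,1],[0.464,0.233,0.094,0.103,1],[0.464,0.233,0.094,0.103,1]]'
python3 - <<'E'
from h import *
snap('wrist','w5')
goal(.507,.040,.022,93.2)
E
```

```text
time_s: 12.8
eef_pos: [0.5072, 0.0357, 0.1409]
orientation: [0.685, 0.728, -0.0, -0.0]
contact_force: [0.0, -0.8, -1.0]
width: 0.039
row [ 1.44e-02 -1.00e-04  3.97e-01] turn 0.0016 | heading 93.48
```

View pics/w5.png

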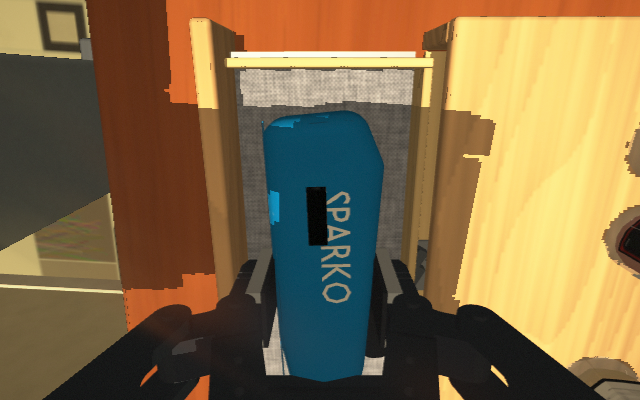

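The lighter sits centrally over the bay: the walls are at columns 240 and 415, the lighter at 265-385. I'll lower it to the floor.

```bash
python3 -m creep '[[0.014,0,0.05,0.001,1],[0.014,0,0.12,0.001,1],[0.014,0,0.19,0.001,1],[0.014,0,0.25,0.001,1],[0.014,0,0.29,0.001,1],[0.014,0,0.33,0.001,1],[0.014,0,0.36,0.001,1],[0.014,0,0.38,0.001,1],[0.014,0,0.39,0.001,1],[0.014,0,0.395,0.001,1]]'
python3 -m creep '[[0,0,0,0,1],[0,0,0,0,1],[0,0,0.001,0,1],[0,0,0.001,0,0.1],[0,0,0.001,0,-0.2],[0,0,0.001,0,-0.4],[0,0,0.001,0,-0.4],[0,0,0.001,0,-0.4],[0,0,0.001,0,-0.4],[0,0,0.001,0,-0.4]]'
```

```text
time_s: 13.68
eef_pos: [0.5071, 0.0407, 0.0224]
orientation: [0.686, 0.728, -0.0, -0.0]
contact_force: [0.4, -0.2, -0.7]
width: 0.0395
time_s: 14.52
eef_pos: [0.507, 0.041, 0.0222]
orientation: [0.686, 0.728, 0.0, 0.0]
contact_force: [0.8, 0.4, -0.5]
width: 0.0598
```

Released at 60 mm. I'll lift straight up and look.

```bash
python3 -m creep '[[0,0,-0.03,0,-0.4],[0,0,-0.08,0,-0.4],[0,0,-0.15,0,-0.4],[0,0,-0.25,0,-0.4],[0,0,-0.35,0,-0.4],[0,0,-0.45,0,-0.4],[0,0,-0.45,-0.1,1],[0,0,-0.45,-0.2,1],[0,0,-0.45,-0.25,1],[0,0,-0.45,-0.25,1]]'
python3 - <<'E'
from h import *
snap('wrist','w6');st()
goal(.42,-.13,.155,183.15)
E
```

```text
time_s: 15.35
eef_pos: [0.507, 0.041, 0.1582]
orientation: [0.482, 0.876, 0.0, 0.0]
contact_force: [-0.2, -0.5, 0.6]
width: 0.0113
15.4 [0.5069 0.041  0.158 ] [ 0.2  0.1 -0.3] 0.0041
row [-0.3202 -0.5534  0.0099] turn -0.3342 | heading 123.0
```

View pics/w6.png

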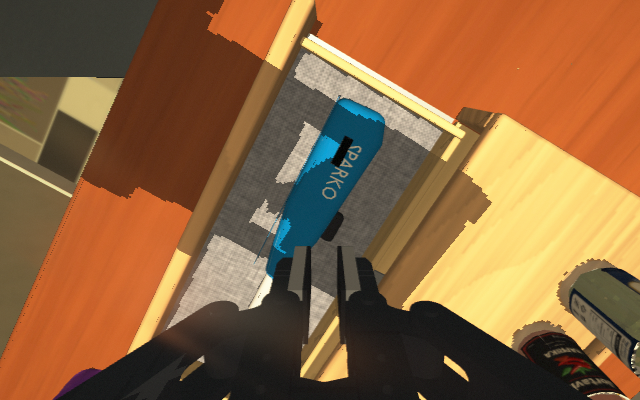

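The lighter lies flat and parallel in the bay: handle (340,180), tube under the gripper. I go to the front, right of centre where the reach allows, to push the drawer shut.

```bash
python3 - <<'E'
from h import *
goal(.413,-.15,.155,183.15)
E
python3 -m creep '[[-0.04,-0.06,0,-0.03,1],[-0.08,-0.13,0,-0.07,1],[-0.12,-0.2,0,-0.11,1],[-0.16,-0.27,0,-0.15,1],[-0.2,-0.35,0,-0.19,1],[-0.24,-0.43,0,-0.23,1],[-0.28,-0.5,0,-0.26,1],[-0.3,-0.56,0,-0.3,1],[-0.34,-0.61,0,-0.334,1],[-0.358,-0.616,0,-0.334,1]]'
python3 - <<'E'
from h import *
goal(.413,-.15,.036,183.15)
E
```

```text
row [-0.3634 -0.6093  0.0099] turn -0.3342 | heading 123.0
time_s: 16.23
eef_pos: [0.4059, -0.1496, 0.1577]
orientation: [-0.02, 1.0, -0.0, -0.0]
contact_force: [0.3, -0.5, -0.2]
width: -0.0003
row [-0.0237 -0.0021  0.4055] turn -0.0045 | heading -177.66
```

```bash
python3 -m creep '[[0,0,0.05,-0.005,1],[-0.01,0,0.12,-0.005,1],[-0.02,0,0.2,-0.005,1],[-0.02,0,0.28,-0.005,1],[-0.02,0,0.34,-0.005,1],[-0.02,0,0.38,-0.005,1],[-0.02,0,0.405,-0.005,1],[-0.02,0,0.405,-0.005,1],[-0.02,0,0.405,-0.005,1],[-0.02,0,0.405,-0.005,1]]'
python3 - <<'E'
from h import *
snap('wrist','w7');st()
# stop TCP at centre was (.5557,-.0249); same face line, along v
u=np.array([.9985,.055]);v=np.array([-.055,.9985]);p=bot.sense()['eef_pos'][:2]
print('distance to stop along u:',u@(np.array([.5557,-.0249])-p))
E
```

```text
time_s: 17.07
eef_pos: [0.4138, -0.148, 0.0364]
orientation: [-0.026, 1.0, -0.0, 0.0]
contact_force: [0.2, -0.0, -0.8]
width: -0.0002
17.12 [ 0.4139 -0.1481  0.0365] [0.1 0.7 0. ] -0.0002
distance to stop along u: 0.14833801855370757
```

```bash
python3 -m creep '[[-0.01,0,0,0,1],[-0.02,0,0,0,1],[-0.035,0,0,0,1],[-0.05,0,0,0,1],[-0.065,0,0,0,1],[-0.08,0,0,0,1],[-0.1,0,0,0,1],[-0.12,0,0,0,1],[-0.14,0,0,0,1],[-0.16,0,0,0,1]]'
python3 -m creep '[[-0.02,0,0,0,1],[-0.04,0,0,0,1],[-0.06,0,0,0,1],[-0.08,0,0,0,1],[-0.1,0,0,0,1],[-0.12,0,0,0,1],[-0.14,0,0,0,1],[-0.16,0,0,0,1],[-0.18,0,0,0,1],[-0.2,0,0,0,1]]'
python3 - <<'E'
from h import *
u=np.array([.9985,.055]);p=bot.sense()['eef_pos'][:2];st()
print('to stop',u@(np.array([.5557,-.0249])-p))
E
```

```text
time_s: 17.95
eef_pos: [0.4611, -0.145, 0.0356]
orientation: [-0.027, 1.0, 0.0, -0.001]
contact_force: [-5.7, 1.6, 4.0]
width: -0.0
time_s: 18.78
eef_pos: [0.5207, -0.1415, 0.0354]
orientation: [-0.027, 1.0, 0.0, -0.001]
contact_force: [-5.0, 2.1, 2.5]
width: 0.0001
18.78 [ 0.5207 -0.1415  0.0354] [-5.   2.1  2.5] 0.0001
to stop 0.0413746387370572
```

```bash
python3 -m creep '[[-0.015,0,0,0,1],[-0.03,0,0,0,1],[-0.045,0,0,0,1],[-0.06,0,0,0,1],[-0.075,0,0,0,1],[-0.09,0,0,0,1],[-0.1,0,0,0,1],[-0.11,0,0,0,1],[-0.12,0,0,0,1],[-0.125,0,0,0,1]]'
python3 -m creep '[[-0.002,0,0,0,1],[-0.004,0,0,0,1],[-0.006,0,0,0,1],[-0.008,0,0,0,1],[-0.01,0,0,0,1],[-0.012,0,0,0,1],[-0.012,0,0,0,1],[-0.012,0,0,0,1],[-0.012,0,0,0,1],[-0.012,0,0,0,1]]'
```

```text
time_s: 19.62
eef_pos: [0.5583, -0.1395, 0.0353]
orientation: [-0.027, 1.0, 0.0, -0.001]
contact_force: [-5.7, 2.1, 2.1]
width: 0.0003
time_s: 20.45
eef_pos: [0.5617, -0.1394, 0.0353]
orientation: [-0.027, 1.0, 0.0, -0.001]
contact_force: [-3.6, 2.7, 0.9]
width: 0.0001
```

```bash
python3 -m creep '[[-0.002,0,0,0,1],[-0.004,0,0,0,1],[-0.006,0,0,0,1],[-0.008,0,0,0,1],[-0.008,0,0,0,1],[-0.008,0,0,0,1],[-0.008,0,0,0,1],[-0.008,0,0,0,1],[-0.008,0,0,0,1],[-0.008,0,0,0,1]]'
```

```text
time_s: 21.28
eef_pos: [0.5628, -0.1392, 0.0353]
orientation: [-0.027, 1.0, 0.001, -0.002]
contact_force: [-11.2, 0.1, 6.9]
width: -0.0001
```

At the stop. I let go, back off and lift clear.

```bash
python3 -m creep '[[0.005,0,0,0,1],[0.015,0,0,0,1],[0.03,0,0,0,1],[0.06,0,0,0,1],[0.1,0,0,0,1],[0.15,0,0,0,1],[0.2,0,0,0,1],[0.28,0,-0.1,0,1],[0.3,0,-0.2,0,1],[0.3,0,-0.32,0,1]]'
python3 -m creep '[[0,-0.1,-0.1,0,1],[0,-0.2,-0.2,0,1],[0,-0.3,-0.3,0,1],[0,-0.4,-0.3,0,1],[0,-0.5,-0.3,0,1],[0,-0.6,-0.3,0,1],[0,-0.7,-0.3,0,1],[0,-0.7,-0.3,0,1],[0,-0.7,-0.3,0,1],[0,-0.7,-0.3,0,1]]'
python3 - <<'E'
from h import *
c=snap('top','top8');s=snap('side','side8');st()
a=c['frame'][145:275,200:440];b=s['frame'][120:320,170:410]
o=np.vstack([cv2.resize(a,(520,282)),cv2.resize(b,(380,316))[:,:] if 0 else cv2.copyMakeBorder(cv2.resize(b,(380,316)),0,0,0,140,0)])
cv2.imwrite('pics/fin.png',o[:,:,::-1])
o=load('top0')['frame'].astype(int);d=abs(o-c['frame'].astype(int)).sum(2)
print('changed px, riser area',(d[157:212,224:332]>60).sum())
o=load('side0')['frame'].astype(int);d=abs(o-s['frame'].astype(int)).sum(2)
print('changed px, jars side',(d[170:260,235:280]>60).sum(),'riser front',(d[200:292,280:325]>60).sum())
E
```

```text
time_s: 22.12
eef_pos: [0.4712, -0.1441, 0.1315]
orientation: [-0.026, 1.0, 0.001, -0.002]
contact_force: [1.7, -0.1, 0.1]
width: -0.0002
time_s: 22.95
eef_pos: [0.4853, -0.3539, 0.2214]
orientation: [-0.026, 1.0, 0.0, -0.0]
contact_force: [-0.2, -0.2, 0.5]
width: -0.0001
23.05 [ 0.4856 -0.3533  0.2217] [0.2 1.3 0. ] -0.0002
changed px, riser area 0
changed px, jars side 0 riser front 50
```

View pics/fin.png

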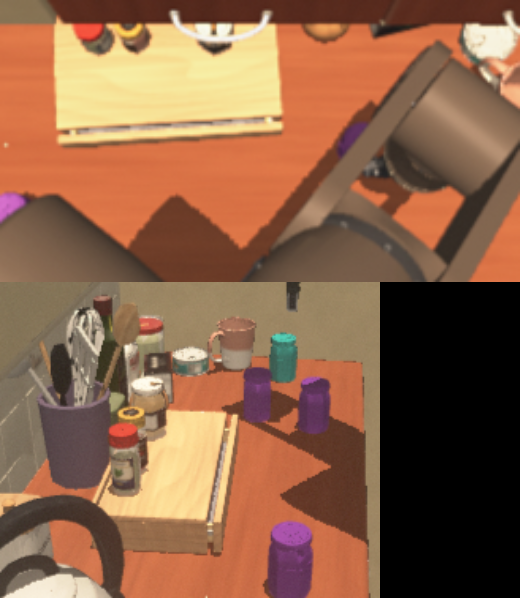

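The drawer is shut, 1.7 s after release. The riser area is pixel-identical to the start in the top view, the jars stand as before, and the lighter is gone from the worktop.

```bash
python3 -c "
from bench import bot
print(bot.sign_off())"
```

```text
the job is handed in; nothing more can be done
None
```

The lighter is in the drawer, the drawer is shut, and I handed the job in at about 23 s of the 69 s allowed. I pressed the front to its stop (13 N), and the drawer sprang out. I then took the lighter by its handle and laid it flat in the bay. I pushed the front slowly back to its stop (11 N) and withdrew.

**Last checks, about 1.7 s after letting go:**
- **Top view:** no pixel over the riser and drawer front differed from the first picture.
- **Side view:** no pixel around the jars differed. About 50 pixels differed in the riser-front window; I did not trace the cause, and the drawer looks shut in both views.
- **Other things:** the three jars and the look-alikes look unmoved, and the lighter is off the worktop.
- **Robot:** it touches nothing.

Before shutting, the wrist camera showed the lighter's handle flat and parallel to the bay walls. The gripper hid most of the tube in that picture. I could not see inside the drawer once it was shut.

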